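# Slide a used test cassette out of the reader and put it in the tray

### The job

The used test cassette sits in the reader's channel, nearly flush with the rails and held down at its far end by a sprung shoe under the hood. Press down on the grip pad on its top with the closed fingers, never with more than 18 N, and drag it back until it stops against the lip at the front of the stage; then take it by its sides, lift it out and set it down flat, top up, inside the shallow metal tray without dropping it. Leave the spare cassette, the vial, the dropper bottle and the timer where they are.

Things in the scene. Friction and masses are not known exactly. Their poses are not given: they have to be found in the camera images.
- reader: Bench cassette reader, fixed. Origin at bench level under the hood's front part; +x from its front to its back, z up. The cassette slides on a level stage floor at z = 40 mm, 63 mm wide between two guide rails (each 20 mm wide, top at z = 53 mm) that run from x = -100 mm back under the hood. The machine's white body behind (x 55 to 215 mm) is 240 mm wide and 150 mm high.
- lip (a point): Foot of the front lip's inner face, mid-width, on the stage floor (reader frame -150, 0, 40 mm). From x = -100 mm the floor goes on to here as a bare tongue 40 mm wide (y -20 to 20) and 12 mm thick, free air beside and below it; the lip is 6 mm high and 6 mm thick. The cassette's front face stops here, its origin then 65 mm behind this point (reader x = -85 mm).
- hood (a point): Middle of the front top edge of the reader's black hood (reader frame -5, 0, 100 mm). The hood covers the channel from x = -5 to 55 mm, is 150 mm wide and its top is at z = 100 mm. Inside it, at x = 15 mm, a sprung steel shoe presses down on the cassette with about 6 N until the cassette's far end has been drawn out from under it.
- cassette: The used cassette: flat white box 130 (x) by 60 (y) by 14 mm (z), 0.08 to 0.17 kg; origin at the centre of its underside, x along its length as the reader's. A ribbed rubber grip pad covers most of its front half. The rest of it, the stage and the shoe are slippery (friction about 0.35). It starts in the channel, top 1 mm above the rails, 55 to 70 mm from the lip, 1.5 mm play each side.
- cassette_pad (a joint): Squeeze of the cassette's grip pad in m, 0 when free; the pad yields 1 mm per 20 N, and the reading scatters by some tenths of a mm, so trust the felt force. Pad: x -58 to -10, y -22 to 22 mm on the cassette, its top 2.5 mm above the cassette's (16.5 mm above its underside); friction about 0.9. A press below about 9 N slips along it, 10 to 15 N carries the cassette; over 18 N is too much.
- tray: Shallow open metal tray, fixed, 200 mm (x) by 170 mm (y) outside, walls 4 mm thick and 25 mm high, floor 4 mm thick. Origin at the centre of its underside. It stands to the left or the right of the reader's front, with the tip box on the other side.
- tip_box: Pipette tip box, fixed, 125 x 85 x 60 mm, grey with rows of tips; origin at the centre of its underside. Not needed.
- spare: Spare cassette, the same as the used one but lying on the bench; to be left alone. Origin at the centre of its underside.
- vial: Small glass vial, 24 mm across, 55 mm high, standing beside the reader's hood; origin at the centre of its underside. To be left alone.
- dropper: White dropper bottle, 36 mm across, 85 mm high; origin at the centre of its underside. To be left alone.
- timer: White bench timer, 50 x 70 x 20 mm; origin at the centre of its underside. To be left alone.
Mind the look-alikes: they are no part of the job. What is shaped like the cassette but orange is not meant.

How it is judged:
By the outcome, as a careful person would: the job done as asked, in the order asked, and still so for the second after the job is handed in, with the robot touching nothing.
It also fails if it takes over 72 s, if anything falls off the work surface, if the arm or the gripper's body presses on something with over 40 N, if the wrist force passes 120 N, or if a joint passes its speed limit or range.

### The arm

A 6-joint arm with a two-finger parallel gripper is mounted at the origin on the work surface. World frame = base frame: x ahead of the robot, y to its left, z up, the work surface at z = 0. Lengths are in m, angles in degrees, forces in N, time in s.
With the tool pointing down it reaches from about 0.3 to 0.75 m from the base axis. Payload 8.5 kg.
Tool frame: the origin (TCP) lies midway between the tips of the shut fingers; the grasp point (between the pads) lies ctrl.grip_point_offset behind it (ctrl.grip_point_offset is the distance from the TCP to the grasp point, in m); z points along the fingers, y is the line along which they close (so a half turn about z gives the same grasp; the last joint's range is limited). The gripper opens to 88 mm and grips with 3 to 60 N. Pads are 18 mm wide; open, the fingers measure 123 mm over their backs; the gripper's body (75 mm by 187 mm) begins 45 mm behind the grasp point.
Start: joints at [53.039, 21.807, 74.336, -0, 83.858, -12.336], TCP at [0.229, 0.5, 0.215] pointing down, gripper open.
Joint ranges: [-178.18, 178.18], [-50.72, 133.34], [12.68, 142.11], [-81.47, 261.47], [9.98, 163.14], [-165.26, 165.26]. Speed limits (degrees/s): [136.94, 136.94, 180, 180, 180, 180].

### API

Orientations are given as [roll, pitch, yaw] about the fixed x, y, z axes, in that order (R = Rz(yaw) Ry(pitch) Rx(roll)).
In Python, from cell import ctrl, imaging, job gives the robot as it stands.
- The arm moves only by the shell command python3 -m inch 'ROWS' [FORCE]. ROWS is JSON, a list that holds one entry, the list of rows, each a list of 7 numbers: the shift along the tool's x, y, z in units of 30 mm (1.0 is 30 mm), then the turn, a rotation vector about the tool's x, y, z in units of 5 degrees (1.0 is 5 degrees), then the opening, from 0 (shut) to 1 (fully open). In form: [[[dx, dy, dz, rx, ry, rz, gripper], ...]]. A call has 1 to 8 rows; each row shifts and turns the commanded pose from where the row before left it, along the tool's axes as they then stand; what a row does not reach is not made up. A row lasts 1/8 s, in which the tool goes at most 62.5 mm and 10.7 degrees, less where a joint would pass 70% of its speed; a pose out of reach is approached as far as the arm can. A call is refused whole if a number of a shift passes 1 or a number of a turn 1, either way. A call with a gripper value outside its range is refused whole. The fingers move at their own pace and stop on an object; FORCE is the grip in N (left out, the last holds). Time passes only in rows, so rows that do not move let the fingers close. It gives the time, the measured TCP pose, the force, the opening and the grip force at its end, in the units of the state.
- ctrl.read_state(): the state, without advancing time (a new reading comes with each control period).
- imaging.grab_frame(name): name is "scene" or "top"; returns (picture, depth): 420x560x3 uint8, blue, green, red; 420x560 float32, m along the optical axis (not along the pixel's ray), 0 where there is no reading.
- imaging.camera_params(name): a dict with "vfov" (degrees; the focal length in pixels is half the picture's height over the tangent of half this angle, whatever the lens; pixels are square), "cx", "cy" (the principal point, pixels), "pose" (4x4, takes a point from camera to world coordinates). Camera axes: x right, y down, z forward; pixel columns grow to the right and rows downward; lengths in m; the calibration is good to about 2 mm. A picture is of the moment at which its call begins. camera_params takes no time and is no camera call.
- job.close_job(): hands the job in; it is judged then, once.
The state is a dict: "t": time; "joint_pos": joint angles; "dq": joint speeds; "joint_torque": joint torques, N m; "tcp_pos": TCP position; "eef_rot": TCP orientation; "wrist_force": force on the tool from outside, world axes, zero at the start; "torque": the same for the moment, N m; "finger_gap": finger opening in m; "finger_force": force on a finger pad.
Only numpy, scipy, OpenCV 4.12 (cv2) and the standard library are available. Lean on these libraries where they do the work, as an engineer would, in place of code of your own. Each camera call takes 0.05 s, during which the arm holds its last target. There are 200 camera calls.

## Working session

There is one attempt and no reset: what is moved stays moved. The work goes in short steps, Python scripts to look and compute and a shell command to move; the robot and the scene stay as the last step left them, time stands still between calls to the robot, and variables do not carry over. Pictures are saved under pics/ and viewed, at most 10 in all, crops included, and the job is handed in when it is done.

```bash
mkdir -p pics; ls
python3 - <<'E'
from cell import ctrl, imaging, job
import cv2, numpy as np
print(ctrl.grip_point_offset, ctrl.read_state())
for n in ("scene","top"):
    p,d=imaging.grab_frame(n); cv2.imwrite(f"pics/{n}0.png",p); np.save(f"pics/{n}0.npy",d)
    print(n, imaging.camera_params(n))
E
```

```text
pics
0.0187 {'t': 0.0, 'joint_pos': array([ 5.30382223e+01,  2.18406690e+01,  7.43823334e+01,  9.96058132e-04,
        8.38574687e+01, -1.23368067e+01]), 'dq': array([ 0.13007063, -0.07067738,  0.12962544,  0.08623794,  0.00025226,
        0.05543811]), 'joint_torque': array([ 1.11270660e-03, -4.37916470e+01, -2.24564016e+01,  7.14326114e-02,
        3.50585044e-02, -7.45412581e-05]), 'tcp_pos': array([0.22899718, 0.49973531, 0.21435505]), 'eef_rot': array([-1.79921599e+02, -1.81606134e-02,  1.55374909e+02]), 'wrist_force': array([-0.12284454,  0.02499127, -0.10206597]), 'torque': array([ 0.01664529, -0.0114828 ,  0.01148506]), 'finger_force': 0.0, 'finger_gap': 0.0879992755682126}
scene {'vfov': 50.275432604869145, 'cx': 276.73339442259163, 'cy': 208.98027477563204, 'pose': array([[-0.72698632,  0.37906734, -0.5725372 ,  1.15552261],
       [ 0.68637215,  0.4249712 , -0.59016333,  0.73300083],
       [ 0.01960018, -0.82201425, -0.56912951,  0.70655531],
       [ 0.        ,  0.        ,  0.        ,  1.        ]])}
top {'vfov': 54.17353106176515, 'cx': 283.0886270652796, 'cy': 207.17191423282145, 'pose': array([[ 0.0450942 , -0.97581191,  0.21391032,  0.32311384],
       [-0.99896889, -0.04292001,  0.01479984,  0.06397112],
       [-0.00526083, -0.21435715, -0.97674118,  1.16215942],
       [ 0.        ,  0.        ,  0.        ,  1.        ]])}
```

View pics/top0.png

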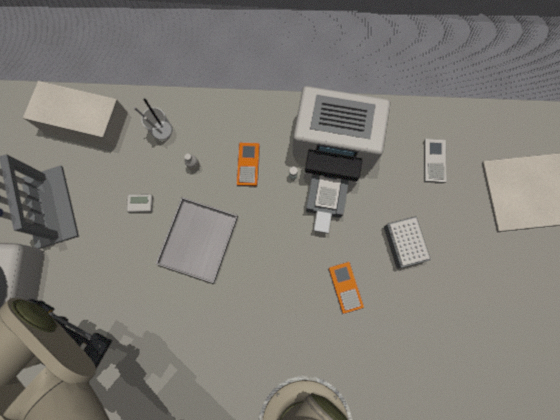

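View pics/scene0.png

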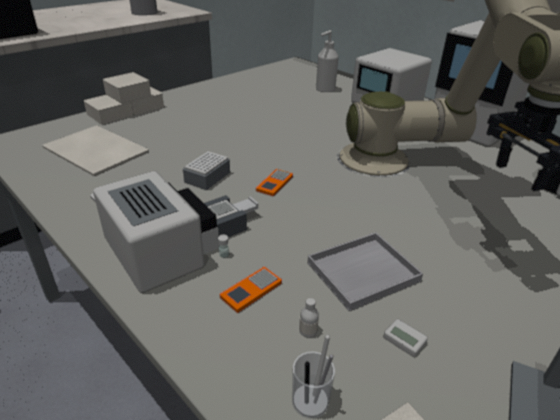

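The top view shows the reader at about (330,180), with its front towards the robot. Its tongue ends near (322,232). The tray is at (198,240), the tip box at (407,242) and the spare at (435,160). The orange look-alikes are at (248,165) and (346,288), and the vial at (293,173). Next I'll enlarge the reader and build a height map.

```bash
cat > h.py <<'E'
from cell import ctrl, imaging, job
import cv2, numpy as np
def cloud(n,d):
    c=imaging.camera_params(n); f=d.shape[0]/2/np.tan(np.radians(c["vfov"]/2))
    v,u=np.mgrid[:d.shape[0],:d.shape[1]]
    P=np.stack([(u-c["cx"])/f*d,(v-c["cy"])/f*d,d,np.ones_like(d)],-1)@c["pose"].T
    return P[...,:3]
def pix(n,p):
    c=imaging.camera_params(n); f=210/np.tan(np.radians(c["vfov"]/2))
    q=np.linalg.inv(c["pose"])@np.append(p,1); return np.array([q[0]/q[2]*f+c["cx"],q[1]/q[2]*f+c["cy"]])
def ray(n,uv,z):
    c=imaging.camera_params(n); f=210/np.tan(np.radians(c["vfov"]/2)); T=c["pose"]
    r=T[:3,:3]@np.array([(uv[0]-c["cx"])/f,(uv[1]-c["cy"])/f,1]); return T[:3,3]+r*(z-T[2,3])/r[2]
E
python3 - <<'E'
from h import *
d=np.load("pics/top0.npy"); P=cloud("top",d); p=cv2.imread("pics/top0.png")
z=P[...,2]
print("bench",np.median(z[250:300,400:450]))
# each rect: white body top, hood top
def rect(lo,hi,box):
    u0,u1,v0,v1=box; m=np.zeros(z.shape,bool); m[v0:v1,u0:u1]=True
    m&=(z>lo)&(z<hi); q=P[m][:,:2].astype(np.float32); (c,s,a)=cv2.minAreaRect(q*1000); print(lo,hi,m.sum(),np.round(c,1),np.round(s,1),round(a,2), 'medz',round(float(np.median(z[m])),4))
rect(.14,.16,(280,400,80,180)); rect(.09,.11,(290,380,130,200)); rect(.045,.065,(290,380,160,230)); rect(.033,.045,(300,345,190,245)); rect(.015,.035,(150,245,190,290)); rect(.04,.08,(370,440,205,280))
np.set_printoptions(linewidth=200)
print((z[175:240:2,300:354:3]*1000).round().astype(int))
c=cv2.resize(p[140:245,280:385],None,fx=5.6,fy=5.6,interpolation=cv2.INTER_CUBIC); cv2.imwrite("pics/crop1.png",c)
E
```

```text
bench -0.0003552020335459982
0.14 0.16 4986 [789.  -66.3] [239.2 165.4] 82.44 medz 0.1495
0.09 0.11 1317 [686.3 -48.3] [235.   70.2] 79.87 medz 0.0988
0.045 0.065 1303 [604.7 -60.4] [180.4 239.4] 5.48 medz 0.0531
0.033 0.045 421 [562.  -35.1] [ 98.2 118.3] 87.3 medz 0.0393
0.015 0.035 507 [483.1 359.8] [258.3 200. ] 74.38 medz 0.0226
0.04 0.08 1443 [ 486.7 -264.8] [125.3  85.7] 17.36 medz 0.0549
[[  -1    2   44   48   54   51   52   70   72   82   82   90   93   94   95   99   97   98]
 [  -2    2   28   31   52   52   52   52   50   53   67   71   76   79   83   92   94 1162]
 [  -2   -1    7    8   54   48   53   54   50   55   54   55   55   54   75   69   77   81]
 [   2   -2    1   -3   51   50   52   53   51   53   54   53   53   53   50   52   53   61]
 [  -1   -1   -4   -5   51   48   52   54   54   54   54   49   52   52   55   55   50   48]
 [  -5    2   -2   -1   53   52   38   50   52   55   53   55   52   56   49   52   22   26]
 [  -1    1   -3    2   52   52   50   54   57   55   53   54   54   55   53   51   -2    6]
 [   3    0   -2   -2   52   51   51   57   54   5
[... 1668 characters left out ...]
41   37   -1    0   -1    2   -1   -2    0    0]
 [  -1   -4    2   -1   -1   40   36   43   41   39    3    0    2   -1   -4    1    2   -2]
 [  -5   -1    1    0   -3   43   45   46   40   40   -2   -1   -2    2    0   -1    2   -2]
 [   2    0   -1   -1   -1   27   37   44   44   46   -4   -2    1   -1   -2   -2    2    0]
 [   1   -1   -3   -1   -2   -3   -1   -3   -4   33    1   -2   -1    2   -1    0    2   -3]
 [  -1    0    0   -3   -3    2    4    1 1162    0   -1   -1    4   -5   -6   -7    0    2]
 [  -1    1    1    3   -4    0    1    0    0   -5    1   -1    1    4   -3   -2   -3   -1]
 [  -2    3   -3    1   -1    2   -1   -1    1   -3    1   -6    0   -1   -3   -4   -4   -3]]
```

View pics/crop1.png

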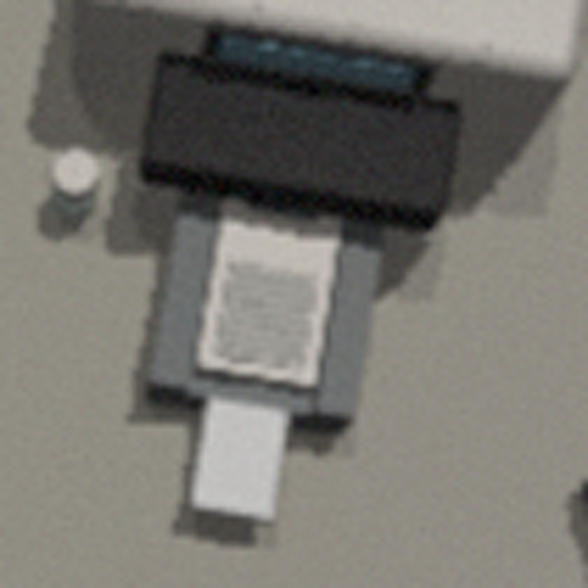

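Run:
```python
from h import *
from scipy.optimize import minimize
d=np.load("pics/top0.npy"); P=cloud("top",d)
def fit(H,box,x0,dx):
    u0,u1,v0,v1=box; Q=P[v0:v1,u0:u1].reshape(-1,3); Q=Q[Q[:,2]<.4]
    def cost(p):
        a=np.radians(p[2]); e=Q[:,:2]*1000-p[:2]; x=e[:,0]*np.cos(a)+e[:,1]*np.sin(a); y=-e[:,0]*np.sin(a)+e[:,1]*np.cos(a)
        return np.minimum(abs(Q[:,2]*1000-H(x,y)),15).mean()
    best=min((minimize(cost,np.array(x0)+np.random.randn(3)*dx,method="Nelder-Mead") for _ in range(12)),key=lambda r:r.fun)
    print(best.x.round(2),round(best.fun,2),"start",round(cost(x0),2)); return best.x
def HR(x,y):
    h=np.zeros_like(x); b=abs(y)
    h[(x>-156)&(x<-100)&(b<20)]=40
    h[(x>-100)&(x<0)&(b<51.5)]=53
    h[(x>-5)&(x<55)&(b<75)]=100
    h[(x>55)&(x<215)&(b<120)]=150
    return h
def HT(x,y):
    h=np.zeros_like(x); h[(abs(x)<100)&(abs(y)<85)]=25; h[(abs(x)<96)&(abs(y)<81)]=4; return h
def HC(x,y):
    h=np.zeros_like(x); h[(abs(x)<62.5)&(abs(y)<42.5)]=60; return h
np.random.seed(0)
r=fit(HR,(280,400,80,245),[660,-50,-8],[8,8,3])
t=fit(HT,(145,250,185,295),[483,360,-18],[8,8,4])
t2=fit(HT,(145,250,185,295),[483,360,72],[8,8,4])
np.save("fit.npy",[r,t])
a=np.radians(r[2])
def W(x,y,z): return np.array([r[0]+x*np.cos(a)-y*np.sin(a),r[1]+x*np.sin(a)+y*np.cos(a),z])/1000
img=cv2.imread("pics/top0.png")[140:245,280:385]; img=cv2.resize(img,None,fx=5.6,fy=5.6,interpolation=cv2.INTER_CUBIC)
def poly(b,z,col):
    q=np.array([(pix("top",W(x,y,z))-[280,140]+.5)*5.6 for x,y in b]).astype(int); cv2.polylines(img,[q],True,col,1)
R=lambda x0,x1,y:[(x0,-y),(x1,-y),(x1,y),(x0,y)]
poly(R(-156,-100,20),40,(0,0,255)); poly(R(-100,-5,51.5),53,(0,255,0)); poly(R(-5,55,75),100,(255,0,0))
cv2.imwrite("pics/fit1.png",img)
for uv in [(280+258/5.6-.5,140+379/5.6-.5)]:
    p=ray("top",uv,.054)*1000; e=p[:2]-r[:2]; print("cassette front in reader",e[0]*np.cos(a)+e[1]*np.sin(a),-e[0]*np.sin(a)+e[1]*np.cos(a))
```

```text
[659.66 -48.82  -8.01] 4.12 start 4.15
[471.73 318.36 -15.37] 2.37 start 3.2
[460.82 337.03  74.31] 2.9 start 3.43
cassette front in reader -89.5794912508219 -0.11059438820483614
```

View pics/fit1.png

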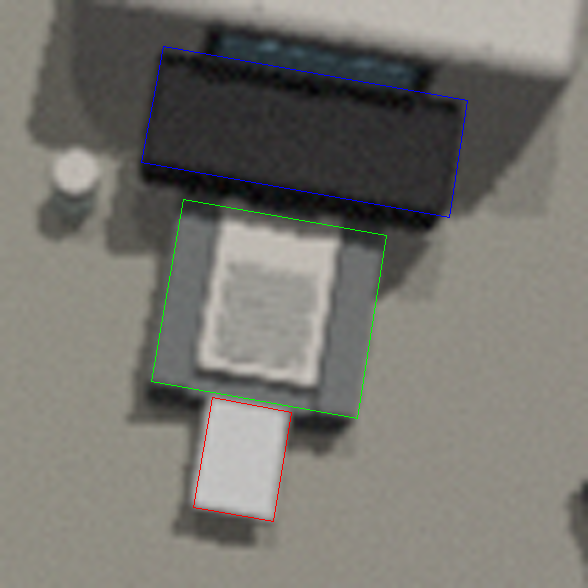

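The overlay on the reader fits to about 1 px: red tongue, green rails, blue hood. The cassette front is about 60 mm from the lip, inside the stated 55–70 mm. The tray fit looks doubtful, so I'll redo it with the corners read from the image, and also take the other object poses as references.

Run:
```python
from h import *
from scipy.optimize import differential_evolution as DE
d=np.load("pics/top0.npy"); P=cloud("top",d)
r,_=np.load("fit.npy")
def fit(H,box,bounds):
    u0,u1,v0,v1=box; Q=P[v0:v1,u0:u1].reshape(-1,3); Q=Q[Q[:,2]<.4]
    def cost(p):
        a=np.radians(p[2]); e=Q[:,:2]*1000-p[:2]; x=e[:,0]*np.cos(a)+e[:,1]*np.sin(a); y=-e[:,0]*np.sin(a)+e[:,1]*np.cos(a)
        return np.minimum(abs(Q[:,2]*1000-H(x,y)),15).mean()
    b=DE(cost,bounds,seed=1,popsize=25,maxiter=150,tol=1e-6); print(b.x.round(2),round(b.fun,2)); return b.x
def HR(x,y):
    h=np.zeros_like(x); b=abs(y)
    h[(x>-156)&(x<-100)&(b<20)]=40
    h[(x>-100)&(x<0)&(b<51.5)]=53
    h[(x>-5)&(x<55)&(b<75)]=100
    h[(x>55)&(x<215)&(b<120)]=150
    return h
def HT(x,y):
    h=np.zeros_like(x); h[(abs(x)<100)&(abs(y)<85)]=25; h[(abs(x)<96)&(abs(y)<81)]=4; return h
r=fit(HR,(280,400,80,245),[(640,680),(-70,-30),(-16,0)])
t=fit(HT,(145,250,185,295),[(400,540),(280,400),(-60,30)])
np.save("fit.npy",[r,t])
img=cv2.imread("pics/top0.png"); 
def draw(p,b,z,col):
    a=np.radians(p[2]); q=[]
    for x,y in b:
        w=np.array([p[0]+x*np.cos(a)-y*np.sin(a),p[1]+x*np.sin(a)+y*np.cos(a),z])/1000
        q.append((pix("top",w)-[145,80]+.5)*3)
    cv2.polylines(img,[np.array(q).astype(int)],True,col,1)
img=cv2.resize(img[80:280,145:405],None,fx=3,fy=3,interpolation=cv2.INTER_CUBIC)
R=lambda x0,x1,y:[(x0,-y),(x1,-y),(x1,y),(x0,y)]
draw(r,R(-156,-100,20),40,(0,0,255)); draw(r,R(-100,-5,51.5),53,(0,255,0)); draw(r,R(55,215,120),150,(255,0,0)); draw(t,R(-100,100,85),25,(0,255,255))
cv2.imwrite("pics/fit2.png",img)
a=np.radians(r[2]); c=np.array([np.cos(a),np.sin(a)])
for x in (-60,-117): print(x,(r[:2]+x*c).round(1))
```

```text
[659.74 -48.78  -7.93] 4.12
[471.82 318.34 -15.38] 2.37
-60 [600.3 -40.5]
-117 [543.9 -32.6]
```

View pics/fit2.png

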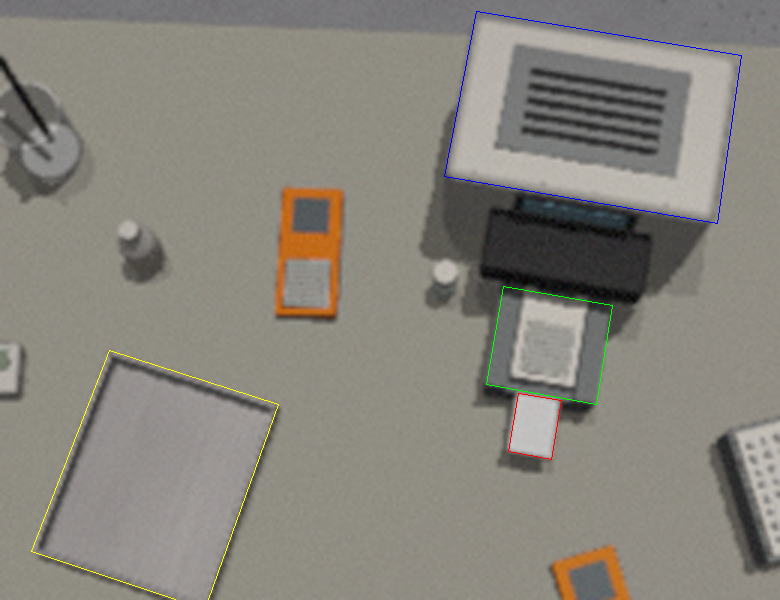

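```bash
cat > go.py <<'E'
import sys; from h import *
from scipy.spatial.transform import Rotation as Ro
s=ctrl.read_state(); R=Ro.from_euler("xyz",s["eef_rot"],degrees=True)
x,y,z,yaw=map(float,sys.argv[1:5])
d=R.inv().apply(np.array([x,y,z])/1000-s["tcp_pos"])/.03
w=(R.inv()*Ro.from_euler("xyz",[180,0,yaw],degrees=True)).as_rotvec(degrees=True)/5
print("t",round(s["t"],2),"tcp",(s["tcp_pos"]*1000).round(2),"rpy",s["eef_rot"].round(2),"F",s["wrist_force"].round(1),"gap",round(s["finger_gap"],4),"ff",round(s["finger_force"],1))
print("to go: shift",d.round(3),"turn",w.round(3))
E
python3 -m inch '[[[0,0,0,0,0,-0.834,0],[0,0,0,0,0,-0.834,0],[0,0,0,0,0,-0.834,0],[0,0,0,0,0,-0.834,0],[0,0,0,0,0,0,0]]]' 20
python3 go.py 600.3 -40.5 150 172.05
```

```text
t: 0.72
tcp_pos: [0.2291, 0.4998, 0.2146]
eef_rot: [-180.0, -0.0, 172.0]
wrist_force: [1.0, 1.0, 0.2]
finger_gap: 0.0403
finger_force: 0.0
t 0.72 tcp [229.07 499.84 214.63] rpy [-1.7996e+02 -2.0000e-02  1.7202e+02] F [1.  1.  0.2] gap 0.0403 ff 0.0
to go: shift [-14.756 -16.118   2.16 ] turn [-0.008 -0.004 -0.006]
```

```bash
python3 -m inch '[[[-0.82,-0.9,0,0,0,0,0],[-0.82,-0.9,0,0,0,0,0],[-0.82,-0.9,0,0,0,0,0],[-0.82,-0.9,0,0,0,0,0],[-0.82,-0.9,0,0,0,0,0],[-0.82,-0.9,0,0,0,0,0],[-0.82,-0.9,0,0,0,0,0],[-0.82,-0.9,0,0,0,0,0]]]'
python3 -m inch '[[[-0.82,-0.9,0,0,0,0,0],[-0.82,-0.9,0,0,0,0,0],[-0.82,-0.9,0,0,0,0,0],[-0.82,-0.9,0,0,0,0,0],[-0.82,-0.9,0,0,0,0,0],[-0.82,-0.9,0,0,0,0,0],[-0.82,-0.9,0,0,0,0,0],[-0.82,-0.9,0,0,0,0,0]]]'
python3 -m inch '[[[-0.82,-0.86,0.4,0,0,0,0],[-0.82,-0.86,0.4,0,0,0,0],[0,0,0.4,0,0,0,0],[0,0,0.4,0,0,0,0],[0,0,0,0,0,0,0]]]'
python3 go.py 600.3 -40.5 75 172.05
```

```text
t: 1.72
tcp_pos: [0.3947, 0.2578, 0.2149]
eef_rot: [-180.0, -0.0, 172.0]
wrist_force: [-0.2, 0.6, 0.7]
finger_gap: 0.0001
finger_force: 0.0
t: 2.72
tcp_pos: [0.5598, 0.0166, 0.2148]
eef_rot: [180.0, -0.0, 171.9]
wrist_force: [-0.2, 0.2, -0.3]
finger_gap: 0.0005
finger_force: 0.0
t: 3.35
tcp_pos: [0.6, -0.0391, 0.1662]
eef_rot: [180.0, -0.1, 172.1]
wrist_force: [0.7, -0.3, -0.5]
finger_gap: 0.0007
finger_force: 0.0
t 3.35 tcp [600.02 -39.14 166.23] rpy [ 1.7998e+02 -1.1000e-01  1.7209e+02] F [ 0.7 -0.3 -0.5] gap 0.0007 ff 0.0
to go: shift [-0.021 -0.045  3.041] turn [ 0.004 -0.022  0.008]
```

```bash
python3 -m inch '[[[0,-0.04,0.6,0,0,0,0],[0,0,0.6,0,0,0,0],[0,0,0.6,0,0,0,0],[0,0,0.6,0,0,0,0],[0,0,0.6,0,0,0,0],[0,0,0.3,0,0,0,0],[0,0,0,0,0,0,0],[0,0,0,0,0,0,0]]]'
python3 go.py 600.3 -40.5 56.5 172.05
python3 - <<'E'
from h import *
p,d=imaging.grab_frame("scene")
q=pix("scene",np.array([.6,-.04,.056])).astype(int); print(q)
c=cv2.resize(p[max(q[1]-70,0):q[1]+50,q[0]-80:q[0]+80],None,fx=5,fy=5,interpolation=cv2.INTER_CUBIC); cv2.imwrite("pics/s1.png",c)
E
```

```text
t: 4.35
tcp_pos: [0.6011, -0.0413, 0.0689]
eef_rot: [-180.0, 0.1, 172.1]
wrist_force: [-1.1, -0.2, 0.3]
finger_gap: 0.0003
finger_force: 0.0
t 4.35 tcp [601.09 -41.32  68.86] rpy [-1.7999e+02  8.0000e-02  1.7206e+02] F [-1.1 -0.2  0.3] gap 0.0003 ff 0.0
to go: shift [0.03  0.024 0.412] turn [-0.002  0.017  0.003]
[222 207]
```

View pics/s1.png

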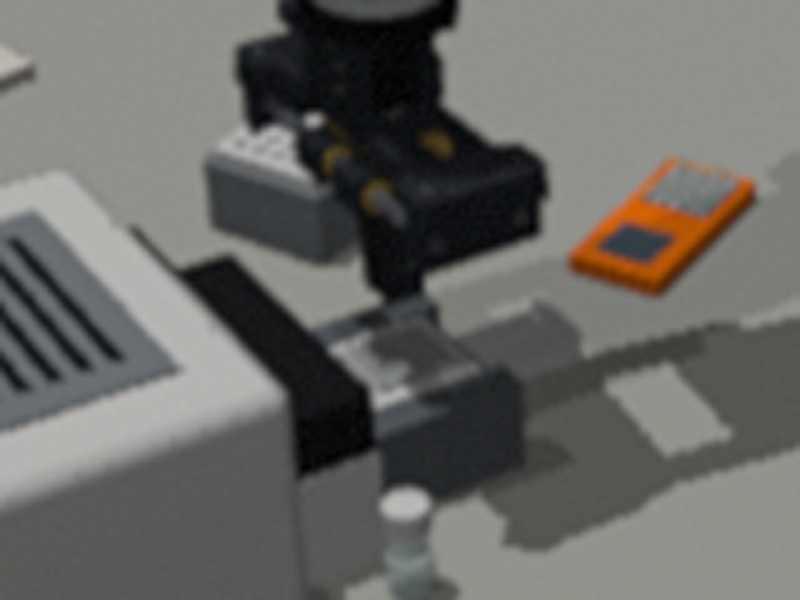

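The closed finger tip is over the grip pad (crop about (420,310), pad around (420,350)), about 12 mm above it and clear of the hood. I'll go down gently.

```bash
python3 -m inch '[[[0,0,0.1,0,0,0,0],[0,0,0.1,0,0,0,0],[0,0,0.06,0,0,0,0],[0,0,0,0,0,0,0]]]'
for i in 1 2 3; do python3 go.py 600.3 -40.5 56.5 172.05; done
```

```text
t: 4.9
tcp_pos: [0.6006, -0.0414, 0.06]
eef_rot: [180.0, -0.0, 172.1]
wrist_force: [-0.3, -0.1, -0.4]
finger_gap: 0.0006
finger_force: 0.0
t 4.9 tcp [600.63 -41.38  59.96] rpy [ 1.8000e+02 -2.0000e-02  1.7205e+02] F [-0.3 -0.1 -0.4] gap 0.0006 ff 0.0
to go: shift [0.015 0.028 0.115] turn [ 0.    -0.004  0.001]
t 4.9 tcp [600.63 -41.38  59.96] rpy [ 1.8000e+02 -2.0000e-02  1.7205e+02] F [-0.3 -0.1 -0.4] gap 0.0006 ff 0.0
to go: shift [0.015 0.028 0.115] turn [ 0.    -0.004  0.001]
t 4.9 tcp [600.63 -41.38  59.96] rpy [ 1.8000e+02 -2.0000e-02  1.7205e+02] F [-0.3 -0.1 -0.4] gap 0.0006 ff 0.0
to go: shift [0.015 0.028 0.115] turn [ 0.    -0.004  0.001]
```

```bash
python3 -m inch '[[[0,0,0.03,0,0,0,0],[0,0,0.03,0,0,0,0],[0,0,0,0,0,0,0]]]'
```

```text
t: 5.28
tcp_pos: [0.6007, -0.0414, 0.0583]
eef_rot: [-180.0, -0.0, 172.1]
wrist_force: [-0.0, 0.5, 0.4]
finger_gap: 0.0005
finger_force: 0.0
```

```bash
python3 -m inch '[[[0,0,0.02,0,0,0,0],[0,0,0,0,0,0,0]]]' | grep -E "tcp|wrist"
python3 -m inch '[[[0,0,0.02,0,0,0,0],[0,0,0,0,0,0,0]]]' | grep -E "tcp|wrist"
python3 -m inch '[[[0,0,0.01,0,0,0,0],[0,0,0,0,0,0,0]]]' | grep -E "tcp|wrist"
```

```text
tcp_pos: [0.6007, -0.0414, 0.0577]
wrist_force: [-0.5, -0.1, 1.2]
tcp_pos: [0.6007, -0.0414, 0.0571]
wrist_force: [-0.1, -0.1, -0.8]
tcp_pos: [0.6007, -0.0414, 0.0568]
wrist_force: [0.2, -0.7, 0.8]
```

```bash
python3 -m inch '[[[0,0,0.01,0,0,0,0],[0,0,0,0,0,0,0]]]' | grep -E "tcp|wrist"
python3 -m inch '[[[0,0,0.007,0,0,0,0],[0,0,0,0,0,0,0]]]' | grep -E "tcp|wrist"
```

```text
tcp_pos: [0.6007, -0.0414, 0.0565]
wrist_force: [0.2, -0.1, 0.9]
tcp_pos: [0.6007, -0.0414, 0.0563]
wrist_force: [-0.5, -1.1, 0.2]
```

```bash
python3 -m inch '[[[0,0,0.007,0,0,0,0],[0,0,0,0,0,0,0]]]' | grep -E "tcp|wrist"
python3 -m inch '[[[0,0,0.007,0,0,0,0],[0,0,0,0,0,0,0]]]' | grep -E "tcp|wrist"
```

```text
tcp_pos: [0.6007, -0.0414, 0.0561]
wrist_force: [0.7, 0.3, -0.2]
tcp_pos: [0.6007, -0.0414, 0.0559]
wrist_force: [-0.4, -0.4, 0.5]
```

```bash
python3 -m inch '[[[0,0,0.007,0,0,0,0],[0,0,0,0,0,0,0]]]' | grep -E "tcp|wrist"
python3 -m inch '[[[0,0,0.007,0,0,0,0],[0,0,0,0,0,0,0]]]' | grep -E "tcp|wrist"
python3 -m inch '[[[0,0,0.007,0,0,0,0],[0,0,0,0,0,0,0]]]' | grep -E "tcp|wrist"
```

```text
tcp_pos: [0.6007, -0.0414, 0.0557]
wrist_force: [-0.8, 0.2, 0.6]
tcp_pos: [0.6007, -0.0414, 0.0555]
wrist_force: [-0.7, 0.0, 0.3]
tcp_pos: [0.6007, -0.0414, 0.0553]
wrist_force: [-0.1, 0.5, 0.0]
```

```bash
python3 -m inch '[[[0,0,0.007,0,0,0,0],[0,0,0,0,0,0,0]]]' | grep -E "tcp|wrist"
python3 -m inch '[[[0,0,0.007,0,0,0,0],[0,0,0,0,0,0,0]]]' | grep -E "tcp|wrist"
python3 -m inch '[[[0,0,0.007,0,0,0,0],[0,0,0,0,0,0,0]]]' | grep -E "tcp|wrist"
python3 -c "
from h import *
print(ctrl.read_state())"
```

```text
tcp_pos: [0.6007, -0.0414, 0.0551]
wrist_force: [0.4, 1.0, 0.5]
tcp_pos: [0.6007, -0.0414, 0.0549]
wrist_force: [0.3, -0.3, 0.4]
tcp_pos: [0.6007, -0.0414, 0.0546]
wrist_force: [0.7, -0.2, 0.1]
{'t': 8.525, 'joint_pos': array([-1.51938323e+01,  3.56500360e+01,  7.86081790e+01, -2.40685423e-03,
        6.57452332e+01, -9.72481598e+01]), 'dq': array([-0.02376415,  0.05578517, -0.10739625,  0.05783154,  0.0344208 ,
        0.00878487]), 'joint_torque': array([-1.32617577e-03, -5.18335497e+01, -1.84106612e+01, -2.27300904e-02,
        7.22962827e-02, -1.87129808e-05]), 'tcp_pos': array([ 0.60068108, -0.04138686,  0.05463776]), 'eef_rot': array([-1.79998258e+02, -3.69750544e-03,  1.72055316e+02]), 'wrist_force': array([ 0.66698088, -0.24603845,  0.05002618]), 'torque': array([ 0.00945814, -0.02297101,  0.00818732]), 'finger_force': 0.0, 'finger_gap': 0.0002817357079938724}
```

```bash
python3 -m inch '[[[0,0,0.008,0,0,0,0],[0,0,0,0,0,0,0]]]' | grep -E "tcp|wrist"
python3 -m inch '[[[0,0,0.008,0,0,0,0],[0,0,0,0,0,0,0]]]' | grep -E "tcp|wrist"
python3 -m inch '[[[0,0,0.008,0,0,0,0],[0,0,0,0,0,0,0]]]' | grep -E "tcp|wrist"
python3 - <<'E'
from h import *
for n,b in (("scene",(50,20)),("top",None)):
    p,d=imaging.grab_frame(n)
    q=pix(n,np.array([.6,-.04,.056])).astype(int); print(n,q)
    c=cv2.resize(p[q[1]-35:q[1]+25,q[0]-40:q[0]+40],None,fx=5,fy=5,interpolation=cv2.INTER_CUBIC); cv2.imwrite(f"pics/{n}2.png",c)
a=[cv2.imread(f"pics/{n}2.png") for n in ("scene","top")]; cv2.imwrite("pics/both2.png",np.hstack(a))
E
```

```text
tcp_pos: [0.6007, -0.0414, 0.0544]
wrist_force: [-0.7, -0.5, 0.2]
tcp_pos: [0.6007, -0.0414, 0.0542]
wrist_force: [0.3, -0.5, -0.2]
tcp_pos: [0.6007, -0.0414, 0.0539]
wrist_force: [-0.3, 0.8, -0.9]
scene [222 207]
top [327 196]
```

View pics/both2.png

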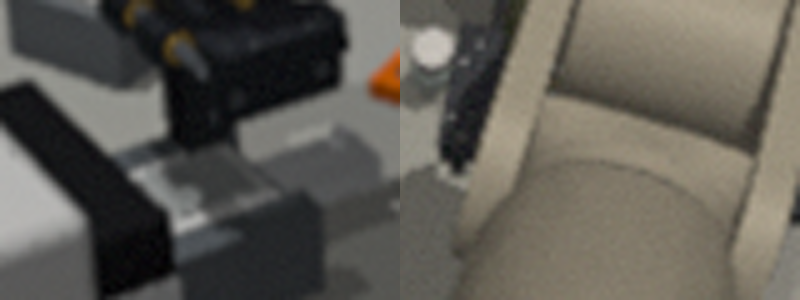

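Run:
```python
from h import *
r,t=np.load("fit.npy"); a=np.radians(r[2])
p,d=imaging.grab_frame("scene"); P=cloud("scene",d)*1000; s=ctrl.read_state()["tcp_pos"]*1000
e=P[...,:2]-r[:2]; X=e[...,0]*np.cos(a)+e[...,1]*np.sin(a); Y=-e[...,0]*np.sin(a)+e[...,1]*np.cos(a); Z=P[...,2]
np.set_printoptions(linewidth=220)
et=s[:2]-r[:2]; print("tcp in reader",et[0]*np.cos(a)+et[1]*np.sin(a),-et[0]*np.sin(a)+et[1]*np.cos(a))
for v in range(190,214,2):
    print(v,' '.join(f"{X[v,u]:.0f},{Y[v,u]:.0f},{Z[v,u]:.0f}" for u in range(212,240,3)))
# check scene camera on hood top and rail heights
m=(X>0)&(X<50)&(abs(Y)<70); print("hood z",np.median(Z[m&(abs(Z-100)<12)]))
m=(abs(X+70)<25)&(abs(Y-41)<8)&(abs(Z-53)<10); print("rail z",np.median(Z[m]))
m=(abs(Z)<10)&(abs(X+50)<60)&(abs(Y-150)<40); print("bench",np.median(Z[m]))
m=(abs(X-135)<80)&(abs(Z-150)<8); print("body top",np.median(Z[m]),np.percentile(Y[m],[1,99]),np.percentile(X[m],[1,99]))
img=cv2.resize(p[150:230,170:275],None,fx=7.5,fy=7.5,interpolation=cv2.INTER_CUBIC)
def dr(b,z,c):
    q=[]
    for x,y in b:
        w=np.array([r[0]+x*np.cos(a)-y*np.sin(a),r[1]+x*np.sin(a)+y*np.cos(a),z])/1000; q.append((pix("scene",w)-[170,150]+.5)*7.5)
    cv2.polylines(img,[np.array(q).astype(int)],True,c,1)
R=lambda x0,x1,y:[(x0,-y),(x1,-y),(x1,y),(x0,y)]
dr(R(-100,-5,51.5),53,(0,255,0)); dr(R(-5,55,75),100,(255,0,0)); dr(R(-82.6,-34.6,22),56.5,(0,0,255)); dr(R(-69,-51,15),53.9,(255,0,255))
cv2.imwrite("pics/s3.png",img)
```

```text
tcp in reader -59.517406703832414 -0.8159223714329356
190 -118,-166,0 -48,-9,108 -50,4,114 -53,14,118 -24,82,164 -32,83,162 -39,83,159 -47,83,156 383,843,707 -63,84,151
192 -113,-158,-1 -49,-12,100 -51,2,106 -53,14,112 -25,80,157 -31,84,157 -39,83,153 -47,83,151 -55,83,148 -63,84,146
194 -106,-144,3 -49,-13,93 -51,-0,99 -52,15,107 -25,80,151 -32,81,150 -40,82,148 -47,82,145 -164,-106,3 -169,-98,4
196 -101,-135,2 -48,-10,89 -50,2,95 -52,13,100 -25,79,146 -31,82,145 -145,-108,2 -150,-100,3 -159,-98,2 -166,-94,1
198 -96,-126,2 -66,-48,56 -49,2,90 -51,15,96 -62,11,90 -93,-32,55 -139,-97,3 -146,-93,2 -154,-90,1 -161,-84,2
200 -55,-44,56 -62,-41,55 -50,-0,82 -53,11,87 -62,10,83 -92,-30,50 -135,-91,1 -143,-88,-1 -148,-80,2 -155,-75,2
202 -53,-39,53 -58,-34,54 -65,-29,54 -68,-19,59 -76,-18,56 -85,-18,53 -101,-31,40 -135,-75,3 -114,-21,40 -121,-17,40
204 -47,-29,55 -49,-17,60 -57,-15,59 -64,-12,58 -71,-8,58 -77,-4,57 -86,-5,53 -103,-19,39 -106,-8,44 -115,-8,41
206 -41,-18,57 -48,-14,56 -54,-10,56 -59,-4,58 -67,-3,56 -73,4,57 -77,12,61 -87,10,55 -104,-5,40 -108,4,44
208 -36,-9,58 -42,-5,58 -49,-1,57 -54,6,59 -61,9,59 -67,14,59 -73,18,59 -80,22,59 -98,6,43 -105,9,42
210 -33,-4,55 -39,1,56 -44,8,58 -51,11,58 -56,18,60 -63,20,58 -70,23,56 -78,24,55 -83,31,57 -91,32,54
212 -1,61,100 -33,12,58 -40,16,58 -47,18,57 -54,21,55 -61,24,55 -67,28,55 -71,36,58 -79,37,55 -85,42,56
hood z 101.60554451395909
rail z 54.50916745119527
bench 1.560537719185573
body top 151.9491629266805 [-1394.20428383   123.56290793] [ 59.92306892 213.8962495 ]
```

View pics/s3.png

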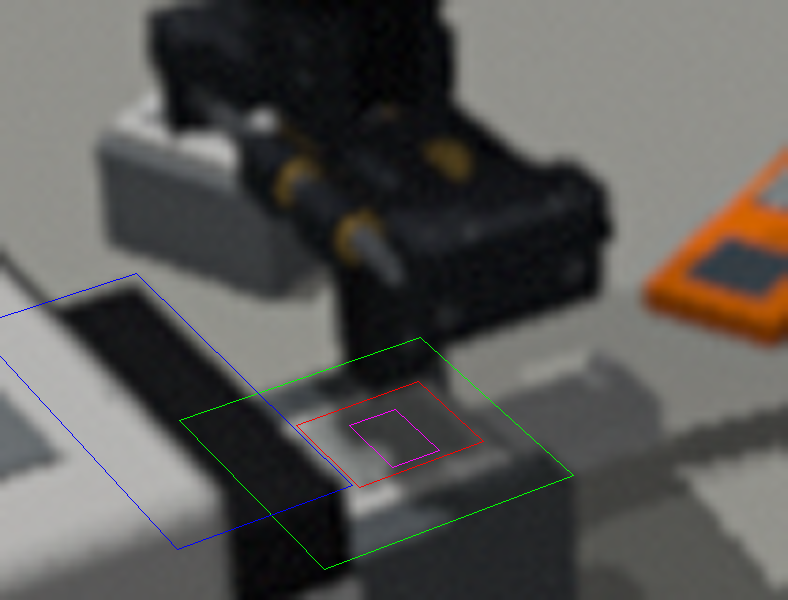

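The scene view, and its depth readings, show the fingertips at about z 80, roughly 25 mm above the pad, although the reported TCP is 54. The lateral position agrees. So the reported z is offset by about 26 mm from the true tip, and I'll take the exact offset from touching the pad. I'll go down 18 mm, then fine steps.

```bash
python3 -m inch '[[[0,0,0.1,0,0,0,0],[0,0,0.1,0,0,0,0],[0,0,0.1,0,0,0,0],[0,0,0,0,0,0,0]]]' | grep -E "tcp|wrist"
python3 -m inch '[[[0,0,0.1,0,0,0,0],[0,0,0.1,0,0,0,0],[0,0,0,0,0,0,0]]]' | grep -E "tcp|wrist"
python3 -m inch '[[[0,0,0.05,0,0,0,0],[0,0,0.05,0,0,0,0],[0,0,0,0,0,0,0]]]' | grep -E "tcp|wrist"
python3 - <<'E'
from h import *
r,t=np.load("fit.npy"); a=np.radians(r[2])
p,d=imaging.grab_frame("scene"); P=cloud("scene",d)*1000
e=P[...,:2]-r[:2]; X=e[...,0]*np.cos(a)+e[...,1]*np.sin(a); Y=-e[...,0]*np.sin(a)+e[...,1]*np.cos(a); Z=P[...,2]
for v in range(194,214,1):
    print(v,' '.join(f"{X[v,u]:.0f},{Y[v,u]:.0f},{Z[v,u]:.0f}" for u in range(212,230,3)))
E
```

```text
tcp_pos: [0.6005, -0.0413, 0.0446]
wrist_force: [-0.4, -1.2, 0.2]
tcp_pos: [0.6006, -0.0414, 0.0386]
wrist_force: [-0.2, -0.2, 0.7]
tcp_pos: [0.6006, -0.0414, 0.0358]
wrist_force: [-0.2, 0.0, -0.9]
194 -107,-145,2 -50,-13,93 -50,2,101 -51,16,108 -26,78,150 -30,86,153
195 -105,-142,1 -48,-11,92 -51,-1,96 -52,14,104 -26,79,148 -28,89,153
196 -102,-137,1 -49,-13,88 -52,-2,92 -51,16,102 -25,80,146 -28,88,150
197 -97,-128,4 -47,-8,88 -49,2,92 -52,14,98 -26,77,142 -31,83,143
198 -95,-125,3 -50,-16,79 -51,-0,88 -52,13,94 -26,78,140 -30,84,141
199 -58,-50,55 -48,-13,78 -50,-0,85 -53,11,90 -24,81,139 -29,85,139
200 -57,-47,53 -49,-14,74 -50,-1,81 -51,15,90 -24,80,135 -30,83,135
201 -54,-41,55 -48,-12,73 -51,-1,78 -51,13,86 -25,78,132 -31,82,131
202 -51,-37,55 -50,-17,67 -49,0,76 -52,11,81 -26,77,128 -30,83,130
203 -49,-33,54 -55,-28,55 -50,-1,73 -52,12,79 -59,14,78 -31,82,126
204 -43,-21,60 -51,-20,58 -51,-4,67 -51,12,76 -60,13,73 -69,11,69
205 -44,-23,56 -48,-15,59 -50,-1,66 -51,12,73 -60,11,69 -69,11,66
206 -40,-17,58 -46,-10,60 -50,-2,62 -50,13,71 -59,12,67 -71,7,60
207 -38,-13,57 -45,-9,57 -50,-3,59 -52,11,66 -64,4,57 -70,8,57
208 -37,-10,57 -44,-7,56 -48,2,59 -54,6,60 -61,10,59 -67,13,59
209 -33,-3,59 -40,-1,58 -46,4,58 -51,11,60 -59,13,59 -65,16,58
210 -33,-3,57 -39,2,57 -45,6,57 -50,12,58 -57,16,58 -62,22,59
211 -2,59,101 -35,9,59 -43,10,57 -50,13,56 -55,20,58 -62,22,56
212 0,63,102 -34,10,57 -40,16,58 -46,20,58 -52,25,59 -61,24,55
213 2,67,102 -34,11,55 -37,20,59 -43,25,59 -51,26,57 -58,29,56
```

```bash
python3 -m inch '[[[0,0,0.05,0,0,0,0],[0,0,0.03,0,0,0,0],[0,0,0,0,0,0,0]]]' | grep -E "tcp|wrist"
python3 -m inch '[[[0,0,0.015,0,0,0,0],[0,0,0,0,0,0,0]]]' | grep -E "tcp|wrist"
python3 -m inch '[[[0,0,0.015,0,0,0,0],[0,0,0,0,0,0,0]]]' | grep -E "tcp|wrist"
python3 -m inch '[[[0,0,0.015,0,0,0,0],[0,0,0,0,0,0,0]]]' | grep -E "tcp|wrist"
```

```text
tcp_pos: [0.6007, -0.0414, 0.0334]
wrist_force: [-0.8, -0.9, -0.1]
tcp_pos: [0.6007, -0.0414, 0.0331]
wrist_force: [0.1, -0.3, 0.3]
tcp_pos: [0.6008, -0.0414, 0.033]
wrist_force: [-1.5, 0.3, 3.5]
tcp_pos: [0.6008, -0.0414, 0.0328]
wrist_force: [-2.6, 0.6, 7.3]
```

```bash
python3 -m inch '[[[0,0,0.012,0,0,0,0],[0,0,0,0,0,0,0]]]' | grep -E "tcp|wrist"
python3 -m inch '[[[0,0,0.005,0,0,0,0],[0,0,0,0,0,0,0],[0,0,0,0,0,0,0]]]' | grep -E "tcp|wrist"
```

```text
tcp_pos: [0.6008, -0.0414, 0.0327]
wrist_force: [-3.6, 1.0, 9.5]
tcp_pos: [0.6008, -0.0414, 0.0326]
wrist_force: [-3.5, 0.8, 9.7]
```

```bash
python3 -m inch '[[[0,0,0.008,0,0,0,0],[0,0,0,0,0,0,0]]]' | grep -E "tcp|wrist"
python3 -m inch '[[[0.1,0,0,0,0,0,0],[0.1,0,0,0,0,0,0],[0,0,0,0,0,0,0]]]' | grep -E "tcp|wrist"
```

```text
tcp_pos: [0.6008, -0.0414, 0.0325]
wrist_force: [-4.1, 0.3, 11.6]
tcp_pos: [0.5969, -0.0411, 0.0328]
wrist_force: [4.1, -0.1, 7.6]
```

```bash
python3 -m inch '[[[0,0,0.014,0,0,0,0],[0,0,0,0,0,0,0]]]' | grep -E "tcp|wrist"
python3 -m inch '[[[0,0,0.004,0,0,0,0],[0,0,0,0,0,0,0]]]' | grep -E "tcp|wrist"
```

```text
tcp_pos: [0.5969, -0.0411, 0.0326]
wrist_force: [2.4, -0.2, 9.5]
tcp_pos: [0.5969, -0.0411, 0.0326]
wrist_force: [2.4, 0.7, 10.2]
```

```bash
python3 -m inch '[[[0.05,0,0.01,0,0,0,0],[0.05,0,0,0,0,0,0],[0,0,0,0,0,0,0]]]' | grep -E "tcp|wrist"
python3 -m inch '[[[0,0,0.006,0,0,0,0],[0,0,0,0,0,0,0]]]' | grep -E "tcp|wrist"
```

```text
tcp_pos: [0.5952, -0.041, 0.0327]
wrist_force: [7.0, -0.6, 8.7]
tcp_pos: [0.5952, -0.041, 0.0326]
wrist_force: [7.6, 0.5, 10.8]
```

```bash
python3 -m inch '[[[0,0,0.01,0,0,0,0],[0,0,0,0,0,0,0]]]' | grep -E "tcp|wrist"
python3 -m inch '[[[0.04,0,0.007,0,0,0,0],[0.04,0,0.004,0,0,0,0],[0,0,0,0,0,0,0]]]' | grep -E "tcp|wrist"
```

```text
tcp_pos: [0.5953, -0.041, 0.0325]
wrist_force: [6.9, 0.2, 11.1]
tcp_pos: [0.5937, -0.0409, 0.0325]
wrist_force: [9.2, -0.9, 11.7]
```

```bash
python3 -m inch '[[[0.06,0,0.004,0,0,0,0],[0.06,0,0.002,0,0,0,0],[0,0,0,0,0,0,0]]]' | grep -E "tcp|wrist"
python3 -m inch '[[[0.08,0,0.002,0,0,0,0],[0.08,0,0.002,0,0,0,0],[0,0,0,0,0,0,0]]]' | grep -E "tcp|wrist"
```

```text
tcp_pos: [0.5903, -0.0405, 0.0325]
wrist_force: [8.9, 0.0, 12.5]
tcp_pos: [0.5856, -0.0399, 0.0325]
wrist_force: [8.4, -0.8, 13.9]
```

```bash
python3 -m inch '[[[0.1,0,0,0,0,0,0],[0.1,0,0,0,0,0,0],[0,0,0,0,0,0,0]]]' | grep -E "tcp|wrist"
python3 - <<'E'
from h import *
r,t=np.load("fit.npy"); a=np.radians(r[2])
p,d=imaging.grab_frame("scene")
o=cv2.imread("pics/scene0.png")
f=lambda i:cv2.resize(i[175:235,190:270],None,fx=5,fy=5,interpolation=cv2.INTER_CUBIC)
cv2.imwrite("pics/s4.png",np.hstack([f(o),f(p)]))
E
```

```text
tcp_pos: [0.5796, -0.039, 0.0324]
wrist_force: [8.8, -0.6, 13.7]
```

View pics/s4.png

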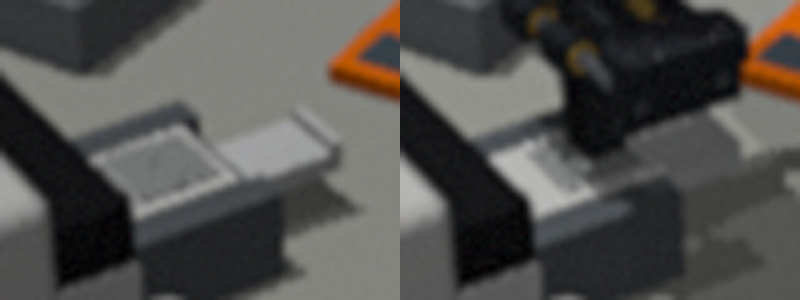

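The cassette is moving with the fingers: the pad's rear edge has left the hood, and the white area between them has grown. Horizontal force is about 8.8 N and press force about 13.7 N. I'll continue to the lip.

```bash
python3 -m inch '[[[0.12,0,0,0,0,0,0],[0.12,0,0,0,0,0,0],[0.12,0,0,0,0,0,0],[0,0,0,0,0,0,0]]]' | grep -E "tcp|wrist"
```

```text
tcp_pos: [0.5686, -0.0375, 0.0323]
wrist_force: [8.1, -1.2, 14.8]
```

```bash
python3 -m inch '[[[0.12,0,0,0,0,0,0],[0.12,0,0,0,0,0,0],[0,0,0,0,0,0,0]]]' | grep -E "tcp|wrist"
```

```text
tcp_pos: [0.5608, -0.0363, 0.0322]
wrist_force: [4.7, -1.0, 16.4]
```

```bash
python3 -m inch '[[[0,0,-0.015,0,0,0,0],[0,0,0,0,0,0,0]]]' | grep -E "tcp|wrist"
python3 -m inch '[[[0.1,0,-0.003,0,0,0,0],[0.1,0,-0.003,0,0,0,0],[0,0,0,0,0,0,0]]]' | grep -E "tcp|wrist"
```

```text
tcp_pos: [0.5607, -0.0363, 0.0324]
wrist_force: [5.1, -2.3, 14.1]
tcp_pos: [0.5543, -0.0354, 0.0324]
wrist_force: [4.0, -0.7, 13.8]
```

```bash
python3 -m inch '[[[0.1,0,-0.004,0,0,0,0],[0.1,0,-0.004,0,0,0,0],[0,0,0,0,0,0,0]]]' | grep -E "tcp|wrist"
python3 -m inch '[[[0.07,0,-0.001,0,0,0,0],[0,0,0,0,0,0,0]]]' | grep -E "tcp|wrist"
```

```text
tcp_pos: [0.5482, -0.0345, 0.0324]
wrist_force: [4.0, -0.1, 13.7]
tcp_pos: [0.5462, -0.0342, 0.0324]
wrist_force: [4.1, -0.6, 13.2]
```

```bash
python3 -m inch '[[[0.07,0,-0.002,0,0,0,0],[0,0,0,0,0,0,0]]]' | grep -E "tcp|wrist"
python3 -m inch '[[[0.07,0,-0.002,0,0,0,0],[0,0,0,0,0,0,0]]]' | grep -E "tcp|wrist"
```

```text
tcp_pos: [0.5441, -0.0339, 0.0324]
wrist_force: [3.2, -1.2, 12.9]
tcp_pos: [0.542, -0.0336, 0.0324]
wrist_force: [4.1, -0.2, 13.2]
```

```bash
python3 -m inch '[[[0.07,0,-0.001,0,0,0,0],[0,0,0,0,0,0,0]]]' | grep -E "tcp|wrist"
python3 -m inch '[[[0.07,0,-0.001,0,0,0,0],[0,0,0,0,0,0,0]]]' | grep -E "tcp|wrist"
```

```text
tcp_pos: [0.5399, -0.0333, 0.0325]
wrist_force: [3.9, -0.4, 12.6]
tcp_pos: [0.5378, -0.033, 0.0325]
wrist_force: [3.1, -0.7, 12.3]
```

```bash
python3 -m inch '[[[0.05,0,-0.001,0,0,0,0],[0,0,0,0,0,0,0]]]' | grep -E "tcp|wrist"
python3 -m inch '[[[0.05,0,-0.001,0,0,0,0],[0,0,0,0,0,0,0]]]' | grep -E "tcp|wrist"
```

```text
tcp_pos: [0.5364, -0.0328, 0.0325]
wrist_force: [4.4, -0.7, 12.3]
tcp_pos: [0.5348, -0.0326, 0.0325]
wrist_force: [4.8, -0.7, 12.2]
```

```bash
python3 -m inch '[[[0.04,0,0,0,0,0,0],[0,0,0,0,0,0,0]]]' | grep -E "tcp|wrist"
python3 -m inch '[[[0.04,0,0,0,0,0,0],[0,0,0,0,0,0,0]]]' | grep -E "tcp|wrist"
python3 -c "
from h import *
print(ctrl.read_state()['t'])
p,d=imaging.grab_frame('scene');cv2.imwrite('pics/s5.png',p);np.save('pics/s5.npy',d)
r,t=np.load('fit.npy'); a=np.radians(r[2])
P=cloud('scene',d)*1000;e=P[...,:2]-r[:2]; X=e[...,0]*np.cos(a)+e[...,1]*np.sin(a); Y=-e[...,0]*np.sin(a)+e[...,1]*np.cos(a); Z=P[...,2]
m=(abs(Y-20)<16)&(abs(Z-56)<6)&(X<-40)&(X>-200); print('front of cassette x',np.percentile(X[m],[0,1,2,5]),m.sum())
m=(X<-140)&(X>-190)&(abs(Y)<60)&(Z>25); print(np.c_[X[m],Y[m],Z[m]].round()[:60].tolist())
"
```

```text
tcp_pos: [0.5346, -0.0326, 0.0326]
wrist_force: [7.5, -0.6, 10.3]
tcp_pos: [0.5336, -0.0325, 0.0326]
wrist_force: [8.7, -0.1, 9.5]
20.15
front of cassette x [-149.80017871 -147.95298298 -146.31877574 -142.42865425] 321
[[-186.0, -50.0, 392.0], [-188.0, -49.0, 392.0], [-186.0, -43.0, 394.0], [-188.0, -40.0, 394.0], [-182.0, -53.0, 389.0], [-183.0, -51.0, 390.0], [-184.0, -47.0, 391.0], [-185.0, -44.0, 391.0], [-185.0, -41.0, 392.0], [-187.0, -40.0, 392.0], [-188.0, -37.0, 393.0], [-189.0, -33.0, 393.0], [-190.0, -6.0, 400.0], [-190.0, 14.0, 405.0], [-180.0, -55.0, 387.0], [-182.0, -53.0, 387.0], [-181.0, -48.0, 389.0], [-181.0, -44.0, 390.0], [-184.0, -43.0, 389.0], [-183.0, -37.0, 391.0], [-187.0, -40.0, 390.0], [-187.0, -36.0, 391.0], [-188.0, -33.0, 391.0], [-189.0, -30.0, 392.0], [-188.0, -25.0, 393.0], [-187.0, -19.0, 395.0], [-187.0, -10.0, 397.0], [-188.0, -8.0, 398.0], [-188.0, -3.0, 399.0], [-188.0, 0.0, 400.0], [-188.0, 4.0, 401.0], [-189.0, 7.0, 402.0], [-189.0, 22.0, 405.0], [-175.0, -52.0, 386.0], [-177.0, -50.0, 386.0], [-178.0, -48.0, 387.0], [-179.0, -44.0, 388.0], [-180.0, -41.0, 388.0], [-180.0, -38.0, 389.0], [-185.0, -40.0, 388.0], [-187.0, -40.0, 387.0], [-190.0, -31.0, 389.0], [-187.0, -23.0, 392.0], [-186.0, -18.0, 393.0], [-186.0, -13.0, 394.0], [-189.0, -13.0, 394.0], [-187.0, -7.0, 396.0], [-187.0, -3.0, 397.0], [-188.0, -0.0, 397.0], [-187.0, 6.0, 399.0], [-187.0, 10.0, 400.0], [-187.0, 13.0, 401.0], [-187.0, 18.0, 402.0], [-189.0, 19.0, 402.0], [-190.0, 30.0, 405.0], [-173.0, -53.0, 384.0], [-174.0, -50.0, 385.0], [-175.0, -47.0, 385.0], [-176.0, -44.0, 386.0], [-176.0, -40.0, 387.0]]
```

The cassette is against the lip: its front edge is at about x = -150 and the force has risen to the slip limit. I'll lift off, open, and move over the grasp point.

```bash
python3 -m inch '[[[0,0,-0.3,0,0,0,0],[0,0,-0.4,0,0,0,0],[0,0,-0.4,0,0,0,0],[0,0,0,0,0,0,1],[0,0,0,0,0,0,1],[0,0,0,0,0,0,1],[0,0,0,0,0,0,1],[0,0,0,0,0,0,1]]]' 
python3 go.py 543.9 -32.6 18.6 172.05
```

```text
t: 21.2
tcp_pos: [0.5296, -0.0315, 0.0635]
eef_rot: [180.0, -0.0, 172.1]
wrist_force: [0.5, -0.0, 0.5]
finger_gap: 0.0482
finger_force: 0.0
t 21.2 tcp [529.61 -31.47  63.47] rpy [ 1.8000e+02 -2.0000e-02  1.7205e+02] F [ 0.5 -0.   0.5] gap 0.0482 ff 0.0
to go: shift [-0.477  0.029  1.496] turn [ 0.    -0.004  0.001]
```

```bash
python3 -m inch '[[[-0.24,0.015,0,0,0,0,1],[-0.237,0.014,0,0,0,0,1],[0,0,0,0,0,0,1],[0,0,0,0,0,0,1],[0,0,0,0,0,0,1],[0,0,0,0,0,0,1],[0,0,0,0,0,0,1]]]' | grep -E "finger_gap"
python3 go.py 543.9 -32.6 18.6 172.05
python3 - <<'E'
from h import *
r,t=np.load('fit.npy'); a=np.radians(r[2])
p,d=imaging.grab_frame('scene');cv2.imwrite('pics/s6.png',p)
P=cloud('scene',d)*1000;e=P[...,:2]-r[:2]; X=e[...,0]*np.cos(a)+e[...,1]*np.sin(a); Y=-e[...,0]*np.sin(a)+e[...,1]*np.cos(a); Z=P[...,2]
m=(abs(X+120)<30)&(Y>32)&(Y<75)&(Z>45)&(Z<125); print(m.sum(), 'finger: minZ',np.percentile(Z[m],[0,3,10]))
q=m&(Z<115); print('X',np.percentile(X[q],[2,50,98]),'Y',np.percentile(Y[q],[2,50,98]))
m=(abs(Y)<29)&(abs(Z-56)<6)&(X<-30)&(X>-190); print('cassette X',np.percentile(X[m],[0,1,2]))
E
```

```text
finger_gap: 0.0882
t 22.07 tcp [543.94 -32.59  63.65] rpy [-180.      0.    172.05] F [0.3 0.3 0.2] gap 0.0882 ff 0.0
to go: shift [ 1.000e-03 -0.000e+00  1.502e+00] turn [-0.     0.     0.001]
138 finger: minZ [45.15245433 47.29325948 52.10469382]
X [-127.21870541 -109.04414955  -90.36519236] Y [32.26355681 53.2375687  58.88252844]
cassette X [-149.65025319 -147.47236026 -144.72135855]
```

Run:
```python
from h import *
r,t=np.load('fit.npy'); a=np.radians(r[2])
p,d=imaging.grab_frame('scene')
P=cloud('scene',d)*1000;e=P[...,:2]-r[:2]; X=e[...,0]*np.cos(a)+e[...,1]*np.sin(a); Y=-e[...,0]*np.sin(a)+e[...,1]*np.cos(a); Z=P[...,2]
m=(abs(X+120)<30)&(Y>38)&(Y<75)&(Z>70)&(Z<145)
for lo in range(75,145,10):
    q=m&(Z>=lo)&(Z<lo+10)
    if q.sum(): print(lo,q.sum(),'X',np.percentile(X[q],[2,98]).round(1),'Y',np.percentile(Y[q],[2,50,98]).round(1),'Zmin',Z[q].min().round(1))
```

```text
85 10 X [-125.  -106.6] Y [43.3 54.3 55.4] Zmin 87.3
95 28 X [-125.3 -105.4] Y [44.4 55.6 58.1] Zmin 95.2
105 33 X [-127.1 -106.2] Y [46.3 56.3 60.3] Zmin 105.0
115 32 X [-127.1 -104.9] Y [45.  57.  60.5] Zmin 115.9
125 28 X [-126.6 -105.9] Y [54.3 59.  62. ] Zmin 125.4
135 2 X [-123.9 -119.9] Y [59.4 60.6 61.8] Zmin 135.5
```

The finger spans x -127 to -106, clear of the rails, with its tip at z≈87, which confirms the 23.4 mm offset. I'll go down beside the cassette and grip.

```bash
python3 -m inch '[[[0,0,0.3,0,0,0,1],[0,0,0.3,0,0,0,1],[0,0,0.3,0,0,0,1],[0,0,0.2,0,0,0,1],[0,0,0.2,0,0,0,1],[0,0,0.1,0,0,0,1],[0,0,0.1,0,0,0,1],[0,0,0,0,0,0,1]]]' 
python3 go.py 543.9 -32.6 18.6 172.05
```

```text
t: 23.18
tcp_pos: [0.5439, -0.0326, 0.0185]
eef_rot: [-180.0, -0.0, 172.1]
wrist_force: [0.3, -0.1, 0.3]
finger_gap: 0.0881
finger_force: 0.0
t 23.18 tcp [543.95 -32.6   18.54] rpy [-1.8000e+02 -1.0000e-02  1.7205e+02] F [ 0.3 -0.1  0.3] gap 0.0881 ff 0.0
to go: shift [ 0.002 -0.    -0.002] turn [-0.    -0.002  0.001]
```

```bash
python3 -m inch '[[[0,0,0,0,0,0,0],[0,0,0,0,0,0,0],[0,0,0,0,0,0,0],[0,0,0,0,0,0,0],[0,0,0,0,0,0,0],[0,0,0,0,0,0,0]]]' 35
```

```text
t: 23.92
tcp_pos: [0.544, -0.0319, 0.0187]
eef_rot: [179.9, -0.0, 172.1]
wrist_force: [0.8, 5.1, 1.0]
finger_gap: 0.0601
finger_force: 35.0
```

```bash
python3 -m inch '[[[0,0.03,0,0,0,0,0],[0,0,0,0,0,0,0]]]' | grep -E "tcp|wrist|gap"
python3 -m inch '[[[0,0,-0.1,0,0,0,0],[0,0,-0.1,0,0,0,0],[0,0,-0.2,0,0,0,0],[0,0,-0.2,0,0,0,0],[0,0,-0.2,0,0,0,0],[0,0,0,0,0,0,0]]]'
```

```text
tcp_pos: [0.5441, -0.0318, 0.0187]
wrist_force: [0.2, 0.2, 1.2]
finger_gap: 0.0596
t: 24.92
tcp_pos: [0.5444, -0.0318, 0.0432]
eef_rot: [-180.0, 0.1, 172.1]
wrist_force: [-0.8, -1.0, -1.3]
finger_gap: 0.0595
finger_force: 35.0
```

```bash
python3 -m inch '[[[0,0,-0.4,0,0,0,0],[0,0,-0.5,0,0,0,0],[0,0,-0.5,0,0,0,0],[0,0,-0.5,0,0,0,0],[0,0,-0.3,0,0,0,0],[0,0,0,0,0,0,0],[0,0,0,0,0,0,0]]]' | grep -E "tcp|wrist|gap"
cat > tilt.py <<'E'
from h import *
from scipy.spatial.transform import Rotation as Ro
s=ctrl.read_state(); R=Ro.from_euler("xyz",s["eef_rot"],degrees=True).as_matrix()
p,d=imaging.grab_frame("scene"); P=cloud("scene",d)
L=(P-s["tcp_pos"])@R*1000   # tool coordinates: z toward the ground
np.save("L.npy",L)
# cassette runs along tool -x from the grasp; top at tool z ~ -37.4
m=(L[...,0]<-14)&(L[...,0]>-100)&(abs(L[...,1])<27)&(abs(L[...,2]+36)<22)
q=L[m]; print(m.sum(),"x",np.percentile(q[:,0],[1,50,99]).round(1),"y",np.percentile(q[:,1],[1,99]).round(1),"z",np.percentile(q[:,2],[2,50,98]).round(1))
A=np.c_[q[:,0],q[:,1],np.ones(len(q))]; w=np.ones(len(q),bool)
for _ in range(4):
    c=np.linalg.lstsq(A[w],q[w,2],rcond=None)[0]; w=abs(A@c-q[:,2])<4
print("slope deg x,y",np.degrees(np.arctan(c[:2])).round(2),"z at grasp",c[2].round(1),w.sum())
E
python3 tilt.py
```

```text
tcp_pos: [0.5438, -0.0317, 0.1082]
wrist_force: [-0.2, -0.7, -1.3]
finger_gap: 0.0596
461 x [-98.5 -59.4 -15.1] y [-26.4  26.8] z [-39.7 -36.7 -24.9]
slope deg x,y [-1.06  0.18] z at grasp -37.9 418
```

The cassette is held, about 1° from level. Its underside is about 24 mm behind the reported TCP. I'll align it with the tray yaw (-15.4°) and carry it over.

```bash
python3 -m inch '[[[0,0,0,0,0,0.3,0],[0,0,0,0,0,0.45,0],[0,0,0,0,0,0.45,0],[0,0,0,0,0,0.286,0],[0,0,0,0,0,0,0]]]' | grep -E "rot|gap"
python3 go.py 440.9 326.8 20 164.62
```

```text
eef_rot: [180.0, -0.0, 164.6]
finger_gap: 0.0594
t 26.48 tcp [544.06 -31.68 108.49] rpy [ 1.8000e+02 -2.0000e-02  1.6462e+02] F [ 0.6  1.1 -1.4] gap 0.0594 ff 35.0
to go: shift [ 6.485 10.609  2.952] turn [ 0.    -0.003 -0.001]
```

```bash
python3 -m inch '[[[0.16,0.265,0,0,0,0,0],[0.16,0.265,0,0,0,0,0],[0.324,0.53,0,0,0,0,0],[0.324,0.53,0,0,0,0,0],[0.324,0.53,0,0,0,0,0],[0.324,0.53,0,0,0,0,0],[0.324,0.53,0,0,0,0,0],[0.324,0.53,0,0,0,0,0]]]' | grep -E "tcp|gap"
python3 -m inch '[[[0.324,0.53,0,0,0,0,0],[0.324,0.53,0,0,0,0,0],[0.324,0.53,0,0,0,0,0],[0.324,0.53,0,0,0,0,0],[0.324,0.53,0,0,0,0,0],[0.324,0.53,0,0,0,0,0],[0.324,0.53,0,0,0,0,0],[0.324,0.53,0,0,0,0,0]]]' | grep -E "tcp|gap"
python3 -m inch '[[[0.324,0.53,0,0,0,0,0],[0.324,0.53,0,0,0,0,0],[0.324,0.53,0,0,0,0,0],[0.324,0.53,0,0,0,0,0],[0.166,0.27,0,0,0,0,0],[0.166,0.27,0,0,0,0,0],[0,0,0,0,0,0,0],[0,0,0,0,0,0,0]]]' | grep -E "tcp|gap"
python3 go.py 440.9 326.8 20 164.62; python3 tilt.py
python3 - <<'E'
from h import *
p,d=imaging.grab_frame("top"); o=np.load("pics/top0.npy"); cv2.imwrite("pics/top5.png",p)
r,t=np.load('fit.npy'); a=np.radians(t[2]); P=cloud("top",d)*1000
e=P[...,:2]-t[:2]; X=e[...,0]*np.cos(a)+e[...,1]*np.sin(a); Y=-e[...,0]*np.sin(a)+e[...,1]*np.cos(a); Z=P[...,2]
m=(abs(Z-144)<12)&(abs(X-20)<90)&(abs(Y)<60); print(m.sum(),'cassette top in tray frame X',np.percentile(X[m],[1,99]),'Y',np.percentile(Y[m],[1,99]),np.median(Z[m]))
E
```

```text
tcp_pos: [0.5077, 0.0949, 0.1086]
finger_gap: 0.0598
tcp_pos: [0.4665, 0.2381, 0.1086]
finger_gap: 0.0595
tcp_pos: [0.4411, 0.3265, 0.1086]
finger_gap: 0.0591
t 29.48 tcp [441.08 326.48 108.62] rpy [-179.99    0.    164.61] F [ 0.3 -0.1 -2.1] gap 0.0591 ff 35.0
to go: shift [0.009 0.009 2.954] turn [-0.002  0.001 -0.003]
710 x [-98.5 -61.5 -15.1] y [-26.5  26.6] z [-39.6 -36.6 -26.2]
slope deg x,y [-1.07  0.13] z at grasp -37.7 650
388 cassette top in tray frame X [ 2.4044649  64.36504866] Y [-32.08559703  24.49169472] 142.67046356113013
```

Run:
```python
from h import *
L=np.load("L.npy")
def fit(m,n):
    q=L[m]; A=np.c_[q[:,0],q[:,1],np.ones(len(q))]; w=np.ones(len(q),bool)
    for _ in range(5):
        c=np.linalg.lstsq(A[w],q[w,2],rcond=None)[0]; w=abs(A@c-q[:,2])<5
    print(n,np.degrees(np.arctan(c[:2])).round(2),c[2].round(1),w.sum())
fit((L[...,0]<200)&(L[...,0]>-300)&(abs(L[...,1])<300)&(abs(L[...,2]-108)<12),"bench")
fit((abs(L[...,0]+30)<95)&(abs(L[...,1])<75)&(abs(L[...,2]-104)<6),"tray floor")
```

```text
bench [-0.03  0.08] 106.7 34628
tray floor [-0.04  0.01] 103.1 3207
```

```bash
python3 -m inch '[[[0,0,0.4,0,0,0,0],[0,0,0.5,0,0,0,0],[0,0,0.5,0,0,0,0],[0,0,0.5,0,0,0,0],[0,0,0.5,0,0,0,0],[0,0,0.4,0,0,0,0],[0,0,0.2,0,0,0,0],[0,0,0,0,0,0,0]]]' | grep -E "tcp|wrist|gap"
python3 go.py 440.9 326.8 -17.4 164.62
```

```text
tcp_pos: [0.4409, 0.3268, 0.0184]
wrist_force: [0.1, -0.4, -1.2]
finger_gap: 0.0598
t 30.57 tcp [440.91 326.76  18.37] rpy [-1.7998e+02 -2.0000e-02  1.6462e+02] F [ 0.1 -0.4 -1.2] gap 0.0598 ff 35.0
to go: shift [0.    0.002 1.192] turn [-0.003 -0.003  0.001]
```

The bench reads level, so the 1° droop is real. I'll level it, then lower until contact.

```bash
python3 -m inch '[[[0,0,0.3,0,-0.21,0,0],[0,0,0.3,0,0,0,0],[0,0,0.2,0,0,0,0],[0,0,0.1,0,0,0,0],[0,0,0.07,0,0,0,0],[0,0,0,0,0,0,0]]]' | grep -E "tcp|wrist|gap|rot"
python3 tilt.py
```

```text
tcp_pos: [0.4413, 0.3267, -0.0105]
eef_rot: [180.0, 1.0, 164.6]
wrist_force: [0.7, -0.3, -1.5]
finger_gap: 0.0596
739 x [-98.9 -62.4 -14.9] y [-26.2  26.7] z [-40.3 -36.4 -14.5]
slope deg x,y [-1.3  0. ] z at grasp -38.1 614
```

```bash
python3 -m inch '[[[0,0,0.05,0,0,0,0],[0,0,0.05,0,0,0,0],[0,0,0.03,0,0,0,0],[0,0,0,0,0,0,0]]]' | grep -E "tcp|wrist"
python3 -m inch '[[[0,0,0.03,0,0,0,0],[0,0,0,0,0,0,0]]]' | grep -E "tcp|wrist"
python3 -m inch '[[[0,0,0.03,0,0,0,0],[0,0,0,0,0,0,0]]]' | grep -E "tcp|wrist"
```

```text
tcp_pos: [0.4413, 0.3266, -0.0144]
wrist_force: [0.7, -0.4, -1.8]
tcp_pos: [0.4414, 0.3266, -0.0153]
wrist_force: [-0.1, -0.3, -0.9]
tcp_pos: [0.4414, 0.3266, -0.0162]
wrist_force: [0.6, -0.3, -1.2]
```

```bash
python3 -m inch '[[[0,0,0.02,0,0,0,0],[0,0,0,0,0,0,0]]]' | grep -E "tcp|wrist"
python3 -m inch '[[[0,0,0.02,0,0,0,0],[0,0,0,0,0,0,0]]]' | grep -E "tcp|wrist"
python3 -m inch '[[[0,0,0.02,0,0,0,0],[0,0,0,0,0,0,0]]]' | grep -E "tcp|wrist"
```

```text
tcp_pos: [0.4414, 0.3267, -0.0168]
wrist_force: [-0.1, 0.1, -1.5]
tcp_pos: [0.4415, 0.3267, -0.0171]
wrist_force: [0.3, -0.8, 2.6]
tcp_pos: [0.4416, 0.3266, -0.0173]
wrist_force: [-0.9, -2.9, 7.7]
```

Contact is at the predicted height. I'll release slowly and check.

```bash
python3 -m inch '[[[0,0,0,0,0,0,0.8],[0,0,0,0,0,0,0.85],[0,0,0,0,0,0,0.9],[0,0,0,0,0,0,0.9]]]' | grep -E "tcp|wrist|gap"
python3 -m inch '[[[0,0,-0.1,0,0,0,0.9],[0,0,-0.2,0,0,0,0.9],[0,0,-0.4,0,0,0,0.9],[0,0,-0.8,0,0,0,0.9],[0,0,-0.8,0,0,0,0.9],[0,0,-0.8,0,0,0,0.9],[0,0,-0.8,0,0,0,0.9],[0,0,0,0,0,0,0.9]]]' | grep -E "tcp|wrist|gap"
```

```text
tcp_pos: [0.4414, 0.3266, -0.0181]
wrist_force: [0.5, -0.6, -0.2]
finger_gap: 0.0792
tcp_pos: [0.4401, 0.3276, 0.101]
wrist_force: [-0.1, 0.5, -0.1]
finger_gap: 0.0791
```

```bash
python3 -m inch '[[[0,0.5,-0.8,0,0,0,0.9],[0,0.9,-0.8,0,0,0,0.9],[0,0.9,-0.8,0,0,0,0.9],[0,0.9,0,0,0,0,0.9],[0,0.9,0,0,0,0,0.9],[0,0.5,0,0,0,0,0.9],[0,0,0,0,0,0,0.9]]]' | grep -E "^t:|tcp|wrist|gap"
python3 - <<'E'
from h import *
r,t=np.load('fit.npy'); a=np.radians(t[2]); im=[]
for n in ("scene","top"):
    p,d=imaging.grab_frame(n); P=cloud(n,d)*1000
    e=P[...,:2]-t[:2]; X=e[...,0]*np.cos(a)+e[...,1]*np.sin(a); Y=-e[...,0]*np.sin(a)+e[...,1]*np.cos(a); Z=P[...,2]
    m=(abs(X)<92)&(abs(Y)<77)&(Z>13)&(Z<30)
    if m.sum()>50:
        q=np.c_[X[m],Y[m],Z[m]]; A=np.c_[q[:,:2],np.ones(len(q))]; c=np.linalg.lstsq(A,q[:,2],rcond=None)[0]
        print(n,m.sum(),"X",np.percentile(X[m],[1,99]),"Y",np.percentile(Y[m],[1,99]),"z",np.median(Z[m]),"slope",np.degrees(np.arctan(c[:2])))
    im.append(cv2.resize(p,(400,300),interpolation=cv2.INTER_AREA) if n=="top" else cv2.resize(p[190:340,200:400],(400,300)))
cv2.imwrite("pics/final.png",np.hstack(im))
E
```

```text
t: 35.5
tcp_pos: [0.4744, 0.461, 0.1695]
wrist_force: [-0.4, -0.2, -0.2]
finger_gap: 0.0794
scene 1097 X [-62.58510626  66.07709427] Y [-30.55595239  29.94213931] z 19.645062708903872 slope [-1.02099557 -1.20696291]
top 958 X [-63.81475657  63.49136672] Y [-32.39156663  26.81485146] z 17.796411465342832 slope [-0.5899477   0.16038323]
```

View pics/final.png

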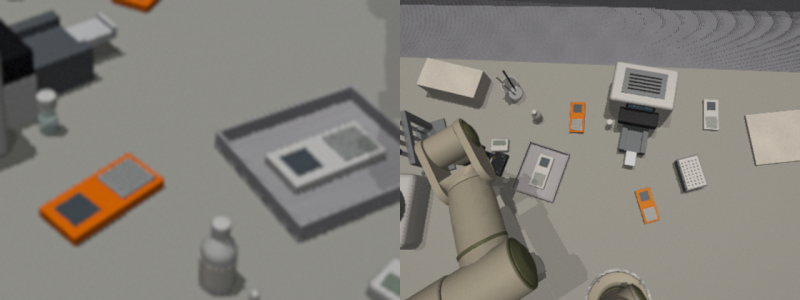

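The cassette lies flat, top up, in the tray: centred, its top at z≈18 mm, at (330,155) in the left half. The vial, dropper, timer and spare have not moved, and the gripper is clear of everything.

```bash
python3 -c "
from cell import job
print(job.close_job())"
```

```text
the job is handed in; nothing more can be done
None
```

The used cassette was dragged to the lip (highest press reading 16.4 N), lifted out by its sides and set down flat, top up, in the tray; nothing else looked moved in the final picture, and the job was handed in with the robot clock at about 36 s.

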